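Snap the hob knob back on its spindle

ROBOT

A 6-joint arm with a two-finger parallel gripper is mounted at the origin on the work surface. World frame = base frame: x ahead of the robot, y to its left, z up, the work surface at z = 0. Lengths are in m, angles in rad, forces in N, time in s.
With the tool pointing down it reaches from about 0.35 to 0.975 m from the base axis. Payload 7.1 kg.
Tool frame: the origin (TCP) lies on the centre line of the jaws, within the pads' length; the fingertips stand 19 mm ahead of it and the grasp point (between the pads) is the TCP; z points along the fingers, y is the line along which they close (so a half turn about z gives the same grasp; the last joint's range is limited). The gripper opens to 88 mm and grips with 3 to 60 N. Pads are 20 mm wide; open, the fingers measure 115 mm over their backs; the gripper's body (75 mm by 178 mm) begins 61 mm behind the grasp point.
Start: joints at [-1.235, 0.423, 1.63, -0, 1.089, -0.019], TCP at [0.217, -0.586, 0.242] pointing down, gripper open.
Joint ranges: [-3, 3], [-0.9, 2.11], [0.09, 2.58], [-1.31, 4.45], [0.11, 2.69], [-2.54, 2.54]. Speed limits (rad/s): [2.39, 2.39, 3.01, 3.14, 3.14, 3.14].

INTERFACE

Orientations are given as a unit quaternion [x, y, z, w].
In Python, from station import status, camera, get_calibration, hand_in gives the robot as it stands. The module is installed in compiled form; this text tells all that it offers.
- The arm moves only by the tool arm_command, never from a script. Its argument "targets" is a list of rows, each a list of 2 entries, a list of its own where there are three numbers: the shift along the tool's x, y, z as a fraction of full scale, then the turn about the tool's z as a fraction of full scale. In form: [[[dx, dy, dz], turn], ...]. A call has 1 to 12 rows; each row is the pose to reach, as a shift and turn from the pose commanded when the call began, along the tool's axes at that moment; what a row does not reach only later rows make up. Full scale, the value 1, is 1 m for a shift and 120 degrees for a turn. A row lasts 1/12 s, in which the tool goes at most 41.7 mm and 7.16 degrees, less where a joint would pass 70% of its speed; a pose out of reach is approached as far as the arm can. A call with a number of a shift or a turn outside -1 to 1 is refused whole. A call with a gripper value outside its range is refused whole. "fingers" is the closure, from -1 (fully open) to 1 (shut), set as the call begins (left out, the last holds). The fingers move at their own pace and stop on an object; the grip force is fixed at half the most. Time passes only in rows, so rows that repeat a pose let the fingers close. It gives the time, the measured TCP pose, the force, the opening and the grip force at its end, in the units of the state.
- status.sense(): the state, without advancing time (a new reading comes with each control period).
- camera(name): name is "scene" or "top" or "wrist"; returns the picture (480x640x3 uint8, red, green, blue); there is no depth.
- get_calibration(name): a dict with "fovy" (degrees; the focal length in pixels is half the picture's height over the tangent of half this angle, whatever the lens; pixels are square), "cx", "cy" (the principal point, pixels), "camera_from_world" (4x4, takes a point from world to camera coordinates). Camera axes: x right, y down, z forward; pixel columns grow to the right and rows downward; lengths in m; the calibration is good to about 2 mm. A picture is of the moment at which its call begins: read the wrist's pose just before it. get_calibration takes no time and is no camera call; for the wrist camera it gives the pose at the moment of the call.
- hand_in(): hands the job in; it is judged then, once.
The state is a dict: "t": time; "qpos": joint angles; "joint_velocities": joint speeds; "effort": joint torques, N m; "position": TCP position; "orientation": TCP orientation; "contact_force": force on the tool from outside, world axes, zero at the start; "ft_torque": the same for the moment, N m; "width": finger opening in m; "finger_force": force on a finger pad.
Only numpy, scipy, OpenCV 4.12 (cv2) and the standard library are available. Lean on these libraries where they do the work, as an engineer would, in place of code of your own. Each camera call takes 0.05 s, during which the arm holds its last target. There are 200 camera calls.

TASK

One of the hob's four control knobs was pulled off for cleaning and lies on the counter. Put it back on the bare spindle with its pointer line at the white off mark, the same way round as the other three knobs, and push it straight down past the click until it is fully home. Do not let go afterwards: keep pressing it firmly down, and finish with the fingers still holding it pressed; leave the tumbler, sugar pot and tin where they stand.

Things in the scene. Friction and masses are not known exactly. Their poses are not given: they have to be found in the camera images.
- knob_mid (a point): Centre of the loose aluminium knob, on its axis, half-way up its 30 mm height; it starts right way up on the counter, about 60 g. Round skirt, diameter 46 mm, from the underside to 12 mm up; on it a bar grip 44 mm long (x), 15 mm wide (y), 18 mm tall, to be pinched across y. Fingertips may rest on the skirt's flat top beside the bar. z up; +x: the way the dark pointer line on the bar points.
- knob_pointer (a point): Outer end of the dark pointer line on the loose knob: on top of the bar grip, 20 mm along +x from the knob's axis and 30 mm above its underside.
- knob: The loose knob; origin at the centre of its underside, 15 mm below knob_mid, same axes. The keyed bore is in the middle of the underside, its mouth 6 mm up inside the hollow skirt, flared so that it catches the spindle up to about 2.5 mm off-centre and 0.1 rad turned.
- spindle_seat (a point): Top of the dark grey bezel disc at the axis of the bare spindle, where the knob's skirt will rest; fixed to the hob, 8 mm above the counter. A double-flat brass spindle, 14 mm (x) by 8 mm (y), split into two springy barbed halves, stands 21.5 mm above this point. +x: towards the white off mark on the glass, a 7 mm dash 31 mm from the axis; the knob goes on with its own +x this way.
- bezel: That bezel disc, diameter 52 mm, 2 mm thick; origin at its underside, axes as spindle_seat. The knob meets the barbs with knob_mid about 22 mm above the seat point, needs 7 to 12 N of push over the next 3 to 4 mm, then the force drops (click: the barbs pull it on) and its skirt lands firmly on the bezel with knob_mid 15 mm above the seat point.
- fitted_a_mid (a point): One of the three fitted knobs, same shape as the loose one; fixed. Point on its axis, 15 mm above its bezel (17 mm above the hob glass). x axis: the way its pointer line points (all parallel).
- fitted_b_mid (a point): One of the three fitted knobs, same shape as the loose one; fixed. Point on its axis, 15 mm above its bezel (17 mm above the hob glass). x axis: the way its pointer line points (all parallel).
- fitted_c_mid (a point): One of the three fitted knobs, same shape as the loose one; fixed. Point on its axis, 15 mm above its bezel (17 mm above the hob glass). x axis: the way its pointer line points (all parallel).
- hob: Black glass ceramic hob 510 mm (x) by 580 mm (y), 6 mm thick, lying on the counter; origin at the centre of its underside; fixed. The four knob places stand 70 mm apart in a row along x near its right edge, 240 mm to -y of its centre; which one is bare varies. x and y axes are those of spindle and knobs. A lidded saucepan, 114 mm tall, stands on its far left zone.
- tumbler_mid (a point): Centre of a glass tumbler, diameter 80 mm, 82 mm tall, on the counter; leave alone.
- sugar_pot_mid (a point): Centre of a white lidded sugar pot, diameter 98 mm, 113 mm tall, on the counter; leave alone.
- tin_mid (a point): Centre of a lidded tin box, 99 mm (x) by 134 mm (y), 88 mm tall, on the counter; leave alone.
Things that resemble listed ones, but are neither listed nor needed, are in the scene too. What is shaped like the knob but turquoise is not meant.

How it is judged:
By the outcome, as a careful person would: the job done as asked, in the order asked, and still so for the second after the job is handed in, while the arm keeps its last pose, push and grip.
It also fails if it takes over 35 s, if anything falls off the work surface, if the arm or the gripper's body presses on something with over 40 N, if the wrist force passes 120 N, or if a joint passes its speed limit or range.

## Working session

There is one attempt and no reset: what is moved stays moved. The work goes in short steps, Python scripts to look and compute and a tool call to move; the robot and the scene stay as the last step left them, time stands still between calls to the robot, and variables do not carry over. Pictures are saved under pics/ and viewed, at most 10 in all, crops included, and the job is handed in when it is done.

Besides the shell and the picture viewer there is one more tool, called after "Request:" by a JSON object that holds its "op" and its "data", one argument or row to a line. arm_command: Moves the arm, as the interface text tells. Its arguments: {"type":"object","properties":{"targets":{"type":"array"},"fingers":{"type":"number"}},"required":["targets"]}

```bash
mkdir -p pics; cat > h.py <<'E'
import numpy as np,cv2
from station import status,camera,get_calibration
def cal(n):
    c=get_calibration(n);return c,240/np.tan(np.radians(c["fovy"])/2),np.array(c["camera_from_world"])
def ray(n,u,v,z,C=None):
    c,f,T=C or cal(n);R,t=T[:3,:3],T[:3,3];o=-R.T@t
    d=R.T@np.array([(u-c["cx"])/f,(v-c["cy"])/f,1]);return o+d*(z-o[2])/d[2]
def proj(n,p,C=None):
    c,f,T=C or cal(n);q=T[:3,:3]@np.array(p)+T[:3,3];return np.array([f*q[0]/q[2]+c["cx"],f*q[1]/q[2]+c["cy"]])
def save(n,fn):
    im=camera(n);cv2.imwrite('pics/'+fn,im[:,:,::-1]);return im
E
python3 - <<'E'
from h import *
a=save('scene','s1.png');b=save('top','t1.png');w=save('wrist','w1.png')
for n in('scene','top','wrist'):
    c,f,T=cal(n);print(n,f,c['cx'],c['cy'],-T[:3,:3].T@T[:3,3])
s=status.sense();print(s)
E
```

```text
scene 623.0874500359023 324.7631967275595 239.15373544273785 [ 1.13741659 -1.08434545  0.844764  ]
top 530.7355068068139 318.5327035635039 233.39219371977063 [ 0.38556661 -0.06011889  1.09130868]
wrist 363.90265940491474 316.82263512314256 237.61648656811744 [ 0.29333363 -0.55649224  0.38484554]
{'t': 0.15, 'qpos': array([-1.23498909e+00,  4.23677367e-01,  1.63049898e+00,  2.04058900e-06,
        1.08860446e+00, -1.90002475e-02]), 'joint_velocities': array([ 0.0015487 , -0.00335448, -0.003161  ,  0.00116454, -0.00044088,
       -0.00036768]), 'effort': array([-7.09982778e-04, -5.44982493e+01, -2.73919702e+01,  6.43623364e-02,
        2.03655468e-02, -6.58306203e-05]), 'position': array([ 0.21702104, -0.58567621,  0.2410788 ]), 'orientation': array([ 9.84305094e-01,  1.76474162e-01, -9.28187755e-05, -5.86783892e-04]), 'contact_force': array([0.24552211, 0.44766051, 0.25810045]), 'ft_torque': array([ 0.02379302,  0.02484963, -0.00868605]), 'finger_force': 0.0, 'width': 0.0879630598920378}
```

View pics/t1.png

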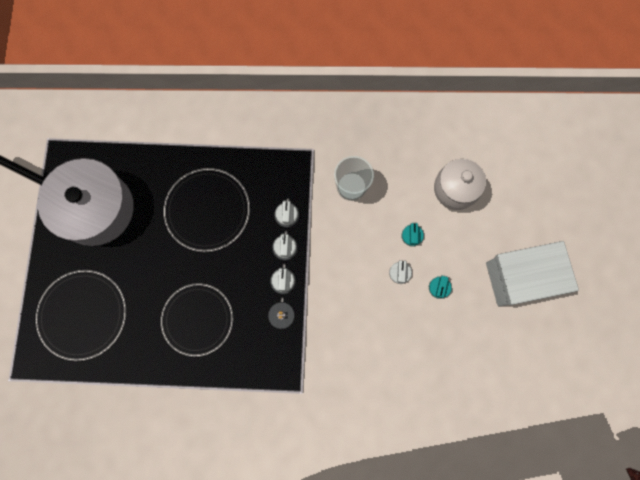

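View pics/s1.png

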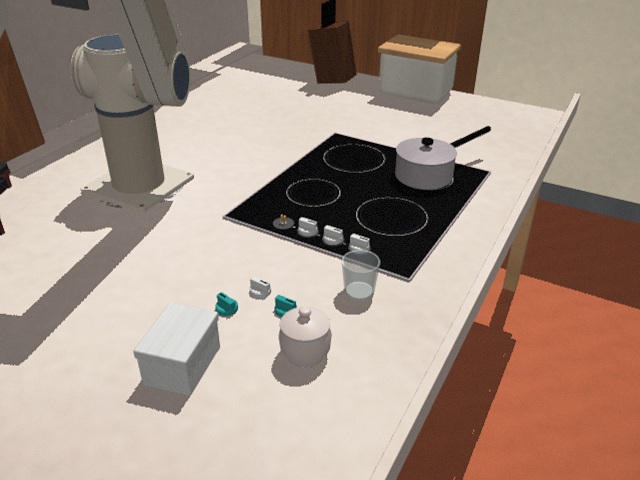

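The top view shows the loose knob at about (401,272), the bare spindle at (281,315), and the fitted knobs at (286,213), (284,247) and (282,280). The scene view agrees. I'll zoom in to get the angles.

```bash
python3 - <<'E'
from h import *
b=cv2.imread('pics/t1.png')
x=cv2.resize(b[190:340,255:455],None,fx=4,fy=4,interpolation=cv2.INTER_CUBIC);cv2.imwrite('pics/t1z.png',x)
for n,u,v,z in [('knob',401,272,.02),('sp',281,315,.012),('a',286,213,.023),('b',284,247,.023),('c',282,280,.023),('tum',352,180,.05),('tq1',413,234,.02),('tq2',441,287,.02),('pot',462,185,.06),('tin',535,272,.088)]:
    print(n,ray('top',u,v,z).round(4))
E
```

```text
knob [ 0.5391 -0.2302  0.02  ]
sp [0.4514 0.0126 0.012 ]
a [0.6606 0.0059 0.023 ]
b [0.5887 0.0086 0.023 ]
c [0.5208 0.0113 0.023 ]
tum [ 0.7245 -0.1299  0.05  ]
tq1 [ 0.6184 -0.2571  0.02  ]
tq2 [ 0.5091 -0.3103  0.02  ]
pot [ 0.7122 -0.3526  0.06  ]
tin [ 0.531 -0.475  0.088]
```

View pics/t1z.png

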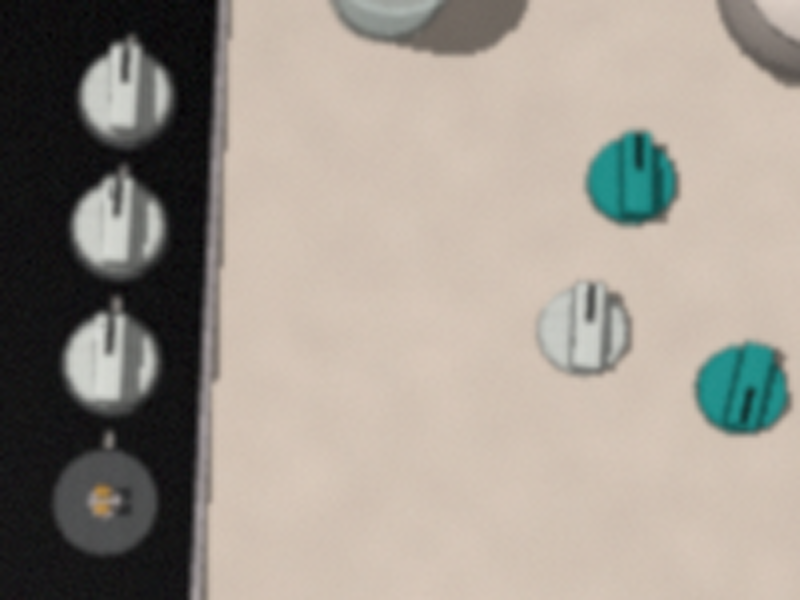

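The hob's +x points about -0.03 rad in the world frame and the knob's pointer about -0.08 rad. I'll move to hover over the knob with the tool aligned to it.

Request:
{"op": "arm_command", "data": {
  "targets": [
    [[0.425, -0.221, 0.07], 0.207],
    [[0.425, -0.221, 0.07], 0.207],
    [[0.425, -0.221, 0.07], 0.207],
    [[0.425, -0.221, 0.07], 0.207],
    [[0.425, -0.221, 0.07], 0.207],
    [[0.425, -0.221, 0.07], 0.207],
    [[0.425, -0.221, 0.07], 0.207],
    [[0.425, -0.221, 0.07], 0.207],
    [[0.425, -0.221, 0.07], 0.207],
    [[0.425, -0.221, 0.07], 0.207],
    [[0.425, -0.221, 0.07], 0.207],
    [[0.425, -0.221, 0.07], 0.207]
  ],
  "fingers": -1
}}

```text
t: 1.15
position: [0.5406, -0.2284, 0.1711]
orientation: [0.999, -0.039, -0.0, -0.0]
contact_force: [1.4, -0.4, -0.0]
width: 0.0878
finger_force: 0.0
```

```bash
python3 - <<'E'
from h import *
s=status.sense();C=cal('wrist');w=save('wrist','w2.png')
print(s['position'],s['orientation'],np.abs(s['joint_velocities']).max())
c,f,T=C;print(-T[:3,:3].T@T[:3,3]);print(proj('wrist',[.539,-.23,.03]))
print(T[:3,:3].round(3))
E
```

```text
[ 0.54056643 -0.22835767  0.17105664] [ 9.99252496e-01 -3.86571318e-02 -5.42667952e-05 -2.70417999e-04] 0.5396230238837537
[ 0.62163116 -0.23349298  0.31478823]
[324.01463976 235.15094498]
[[-0.077 -0.997 -0.001]
 [-0.953  0.074  0.292]
 [-0.292  0.023 -0.956]]
```

View pics/w2.png

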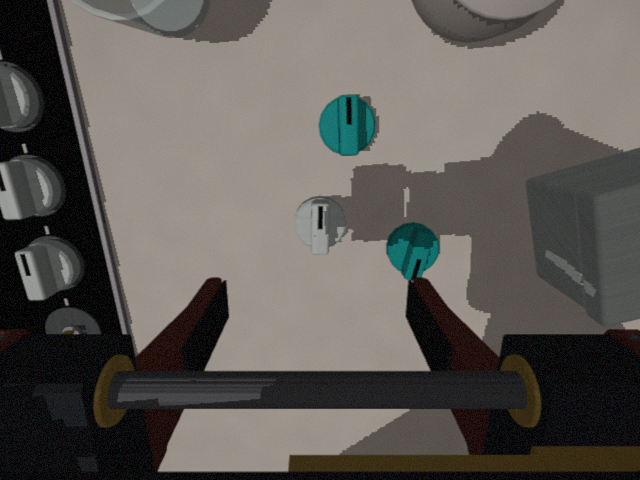

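The wrist view shows the loose knob at about (320,225), with its bar at columns 312–327 and its pointer line running up from (320,229) to (320,207). I'll measure it precisely on the z = 0.03 plane.

```bash
python3 - <<'E'
from h import *
s=status.sense();C=cal('wrist');w=camera('wrist');cv2.imwrite('pics/w3.png',w[:,:,::-1])
print(s['position'],np.abs(s['joint_velocities']).max())
u0,v0=proj('wrist',[.5391,-.2302,.03],C).astype(int)
r=w[v0-45:v0+45,u0-45:u0+45];g=r.max(2).astype(int)
cv2.imwrite('pics/w3z.png',cv2.resize(r[:,:,::-1],None,fx=6,fy=6,interpolation=cv2.INTER_NEAREST))
m=(g<60).astype('uint8')
n,l,st,ce=cv2.connectedComponentsWithStats(m)
for i in range(1,n):
    if st[i,4]<15: continue
    ys,xs=np.nonzero(l==i);P=np.array([ray('wrist',x+u0-45,y+v0-45,.03,C) for x,y in zip(xs,ys)])[:,:2]
    c=P.mean(0);U,S,V=np.linalg.svd(P-c);d=V[0]*np.sign(V[0][0]);e=(P-c)@d
    print(st[i],c.round(4),'yaw',np.arctan2(d[1],d[0]).round(3),'ends',(c+d*e.min()).round(4),(c+d*e.max()).round(4))
print(u0-45,v0-45)
E
```

```text
[ 0.5428047  -0.22591968  0.17056309] 0.11215658902879484
[43 19  5 23 94] [ 0.5517 -0.2306] yaw -0.083 ends [ 0.5425 -0.2298] [ 0.5607 -0.2313]
279 190
```

View pics/w3z.png

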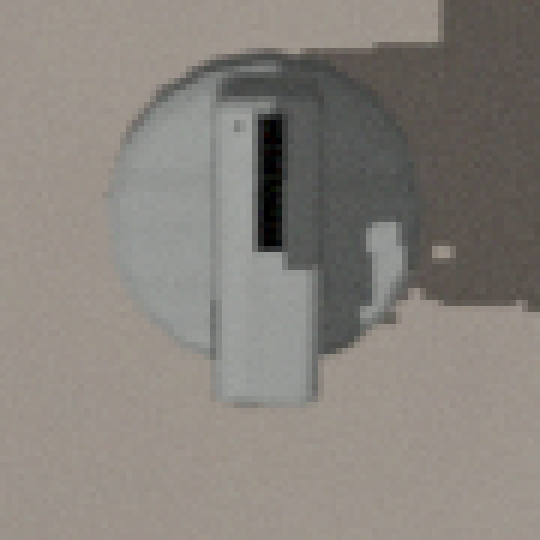

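Request:
{"op": "arm_command", "data": {
  "targets": [
    [[0, 0, 0.05], 0],
    [[0, 0, 0.05], 0],
    [[0, 0, 0.05], 0],
    [[0, 0, 0.05], 0],
    [[0, 0, 0.05], 0],
    [[0, 0, 0.05], 0],
    [[0, 0, 0.05], 0],
    [[0, 0, 0.05], 0]
  ],
  "fingers": 0.1
}}

```text
t: 1.92
position: [0.5393, -0.2317, 0.1227]
orientation: [0.999, -0.04, 0.001, 0.0]
contact_force: [0.3, 0.4, 0.2]
width: 0.0406
finger_force: 0.0
```

```bash
python3 - <<'E'
from h import *
s=status.sense();C=cal('wrist');w=camera('wrist');cv2.imwrite('pics/w4.png',w[:,:,::-1])
p=s['position'];q=s['orientation'];print(p,q,np.abs(s['joint_velocities']).max(),s['width'],s['contact_force'])
u0,v0=proj('wrist',[.5408,-.2296,.03],C).astype(int);H=60
g=w[v0-H:v0+H,u0-H:u0+H].max(2)
m=(g<60).astype('uint8')
n,l,st,ce=cv2.connectedComponentsWithStats(m)
for i in range(1,n):
    if st[i,4]<40: continue
    ys,xs=np.nonzero(l==i);P=np.array([ray('wrist',x+u0-H,y+v0-H,.03,C) for x,y in zip(xs,ys)])[:,:2]
    c=P.mean(0);U,S,V=np.linalg.svd(P-c);d=V[0]*np.sign(V[0][0]);e=(P-c)@d
    k=c+d*(e.max()-.020);yaw=2*np.arctan2(q[1],q[0]);D=k-p[:2]
    print(st[i],'yaw',np.arctan2(d[1],d[0]).round(3),'tool',yaw.round(3),'len',np.ptp(e).round(4),'knob',k.round(4),'dx,dy',(D@[np.cos(yaw),np.sin(yaw)]).round(4),(D@[np.sin(yaw),-np.cos(yaw)]).round(4))
E
```

```text
[ 0.53925454 -0.23165106  0.12272929] [ 9.99216403e-01 -3.95716875e-02  7.50040344e-04  3.14010097e-04] 0.005338513101830039 0.04062958569437073 [0.30647524 0.35410554 0.23137189]
[ 58  32   6  27 162] yaw -0.08 tool -0.079 len 0.0183 knob [ 0.5408 -0.2296] dx,dy 0.0014 -0.0021
[  0  90  21  30 576] yaw -0.099 tool -0.079 len 0.0228 knob [ 0.5019 -0.1899] dx,dy -0.0405 -0.0386
[104  90  16  30 447] yaw -0.098 tool -0.079 len 0.0228 knob [ 0.4961 -0.2626] dx,dy -0.0405 0.0343
```

Request:
{"op": "arm_command", "data": {
  "targets": [
    [[0.0015, -0.002, 0.03], 0],
    [[0.0015, -0.002, 0.06], 0],
    [[0.0015, -0.002, 0.075], 0],
    [[0.0015, -0.002, 0.083], 0],
    [[0.0015, -0.002, 0.088], 0],
    [[0.0015, -0.002, 0.089], 0],
    [[0.0015, -0.002, 0.089], 0],
    [[0.0015, -0.002, 0.089], 0]
  ],
  "fingers": 0.1
}}

```text
t: 2.63
position: [0.5413, -0.2296, 0.0337]
orientation: [0.999, -0.039, 0.001, 0.0]
contact_force: [0.2, 0.4, 1.0]
width: 0.0395
finger_force: 0.0
```

Request:
{"op": "arm_command", "data": {
  "targets": [
    [[0, 0, 0.0012], 0],
    [[0, 0, 0.0012], 0],
    [[0, 0, 0.0012], 0],
    [[0, 0, 0.0012], 0],
    [[0, 0, 0.0012], 0],
    [[0, 0, 0.0012], 0],
    [[0, 0, 0.0012], 0],
    [[0, 0, 0.0012], 0]
  ],
  "fingers": 1
}}

```text
t: 3.3
position: [0.5407, -0.2294, 0.0318]
orientation: [0.999, -0.039, 0.0, 0.0]
contact_force: [-1.7, 0.0, 5.2]
width: 0.0148
finger_force: 30.0
```

Request:
{"op": "arm_command", "data": {
  "targets": [
    [[0, 0, -0.03], 0],
    [[0, 0, -0.07], 0],
    [[0, 0, -0.1], 0],
    [[-0.02, -0.04, -0.11], -0.02],
    [[-0.04, -0.08, -0.11], -0.02],
    [[-0.055, -0.12, -0.11], -0.02],
    [[-0.07, -0.155, -0.11], -0.02],
    [[-0.085, -0.19, -0.11], -0.02],
    [[-0.1, -0.22, -0.11], -0.02],
    [[-0.108, -0.234, -0.11], -0.02],
    [[-0.108, -0.234, -0.11], -0.02],
    [[-0.108, -0.234, -0.11], -0.02]
  ]
}}

```text
t: 4.3
position: [0.4512, 0.013, 0.1415]
orientation: [1.0, -0.017, 0.0, 0.0]
contact_force: [0.3, 0.1, -1.2]
width: 0.0147
finger_force: 30.0
```

Request:
{"op": "arm_command", "data": {
  "targets": [
    [[0, 0, 0], 0],
    [[0, 0, 0], 0],
    [[0, 0, 0], 0],
    [[0, 0, 0], 0]
  ]
}}

```text
t: 4.63
position: [0.4516, 0.0117, 0.1414]
orientation: [1.0, -0.019, -0.0, 0.0]
contact_force: [0.7, 0.4, -1.2]
width: 0.0151
finger_force: 30.0
```

```bash
python3 - <<'E'
from h import *
s=status.sense();C=cal('wrist');w=save('wrist','w5.png')
print(s['position'],s['orientation'],np.abs(s['joint_velocities']).max(),s['width'],s['contact_force'],proj('wrist',[.4514,.0126,.008],C))
E
```

```text
[0.4516215  0.01165248 0.14137535] [ 9.99816024e-01 -1.91811663e-02 -1.22074558e-05  1.24283369e-05] 0.003800518121161559 0.015064307154448151 [ 0.70948599  0.38812072 -1.22330693] [317.2035914  233.82879016]
```

View pics/w5.png

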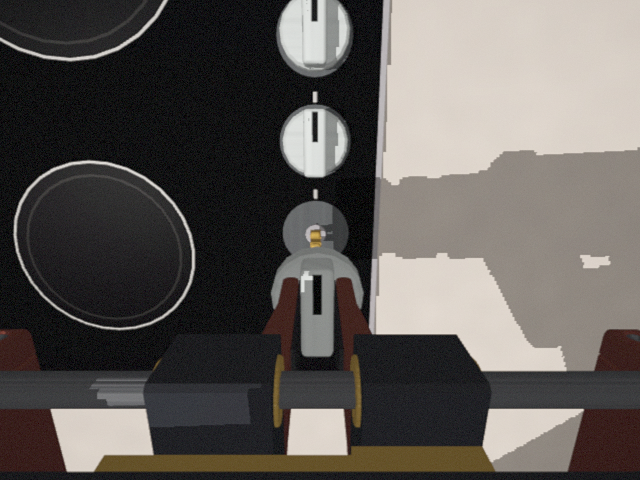

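The wrist view shows the bezel centre at about (316,232) and the off mark at (315,194). The next fitted knob's mark is at (315,97), and the held knob's pointer line runs from (317,314) up to (317,276). Now I'll measure all of these.

```bash
cat > m.py <<'E'
from h import *
from scipy.optimize import least_squares
s=status.sense();C=cal('wrist');w=camera('wrist');p=s['position'];q=s['orientation']
yt=2*np.arctan2(q[1],q[0]);print('tcp',p.round(4),'yaw',yt.round(4))
g=w.max(2).astype(np.uint8)
def comp(m,u0,v0,u1,v1,z,amin):
    out=[];n,l,st,ce=cv2.connectedComponentsWithStats(m[v0:v1,u0:u1].astype('uint8'))
    for i in range(1,n):
        if st[i,4]<amin:continue
        ys,xs=np.nonzero(l==i);P=np.array([ray('wrist',x+u0,y+v0,z,C)[:2] for x,y in zip(xs,ys)])
        c=P.mean(0);V=np.linalg.svd(P-c)[2];d=V[0]*np.sign(V[0][0]);e=(P-c)@d
        out.append((c,np.arctan2(d[1],d[0]),np.ptp(e),c+d*e.max(),st[i]))
    return out
def show(n,L):
    for c,a,l,e,st in L:print(n,st,'c',c.round(4),'yaw',a.round(3),'len',l.round(4),'end',e.round(4))
a=np.array(proj('wrist',[p[0],p[1],.008],C)).astype(int)
E
python3 - <<'E'
exec(open('m.py').read())
show('mark1',comp(g>120,306,184,326,202,.006,8));show('mark2',comp(g>120,306,88,326,103,.006,8))
show('ptrB',comp(g<60,302,108,328,146,.038,20));show('ptrA',comp(g<60,302,1,328,28,.038,20))
L=comp(g<40,305,265,330,322,p[2]-.0018,20);show('held',L)
for c,y,l,e,st in L:print(' heldcentre',(e-.02*np.array([np.cos(y),np.sin(y)])).round(4))
# bezel edge arc: radial scan at z=.008
c0=np.array([.4514,.0126]);E=[]
for t in np.arange(-100,101,5)*np.pi/180:
    rr=np.arange(.020,.030,.0002);v=[]
    for r in rr:
        u=proj('wrist',[c0[0]+r*np.cos(t),c0[1]+r*np.sin(t),.008],C);v.append(cv2.getRectSubPix(g,(1,1),tuple(map(float,u)))[0,0])
    v=cv2.GaussianBlur(np.array(v,float)[None],(9,1),2)[0];i=np.argmin(np.diff(v));
    if v[max(i-8,0)]-v[min(i+8,len(v)-1)]>15:E.append(c0+rr[i]*np.array([np.cos(t),np.sin(t)]))
E=np.array(E);r=least_squares(lambda x:np.hypot(*(E-x[:2]).T)-x[2],[*c0,.026],loss='soft_l1',f_scale=.0005)
print(len(E),'bezel',r.x.round(4),np.abs(r.fun).mean().round(5))
r=least_squares(lambda x:np.hypot(*(E-x[:2]).T)-.026,c0,loss='soft_l1',f_scale=.0005);print('fixR',r.x.round(4))
E
```

```text
tcp [0.4515 0.0118 0.1414] yaw -0.0382
mark1 [ 8  5  4 10 38] c [0.4832 0.0129] yaw -0.04 len 0.007 end [0.4867 0.0127]
mark2 [ 7  3  5 11 51] c [0.5534 0.0105] yaw 0.004 len 0.0068 end [0.557  0.0105]
ptrB [ 11   5   4  28 112] c [0.5328 0.0114] yaw -0.04 len 0.0168 end [0.5411 0.0111]
ptrA [10  0  5 19 79] c [0.5992 0.0088] yaw -0.034 len 0.0094 end [0.6039 0.0086]
held [  8  11   8  38 272] c [0.4623 0.0126] yaw -0.034 len 0.0179 end [0.471  0.0123]
 heldcentre [0.451  0.0129]
40 bezel [0.4524 0.0142 0.026 ] 0.00011
fixR [0.4524 0.0142]
```

Request:
{"op": "arm_command", "data": {
  "targets": [
    [[0.001, -0.0018, 0.02], 0],
    [[0.001, -0.0018, 0.04], 0],
    [[0.001, -0.0018, 0.054], 0],
    [[0.001, -0.0018, 0.058], 0],
    [[0.001, -0.0018, 0.058], 0],
    [[0.001, -0.0018, 0.058], 0],
    [[0.001, -0.0018, 0.058], 0]
  ]
}}

```text
t: 5.32
position: [0.453, 0.0142, 0.0842]
orientation: [1.0, -0.019, 0.001, -0.0]
contact_force: [1.2, 0.1, -0.9]
width: 0.0152
finger_force: 30.0
```

```bash
python3 - <<'E'
exec(open('m.py').read())
cv2.imwrite('pics/w6.png',w[:,:,::-1])
print(s['contact_force'],s['width'])
for n,pt,z in(('m',[.4832,.0129],.006),):
    u=proj('wrist',[*pt,z],C).astype(int);show(n,comp(g>120,u[0]-12,u[1]-12,u[0]+12,u[1]+12,z,8))
u=proj('wrist',[p[0]+.011,p[1],p[2]],C).astype(int)
L=comp(g<40,u[0]-13,u[1]-26,u[0]+13,u[1]+26,p[2]-.0018,20);show('held',L)
for c,y,l,e,st in L:print(' heldcentre',(e-.02*np.array([np.cos(y),np.sin(y)])).round(4))
E
```

```text
tcp [0.453  0.0142 0.0842] yaw -0.0371
[ 1.19644677  0.07898402 -0.91726575] 0.015214423611004921
m [11  8  3 11 32] c [0.4831 0.0129] yaw -0.053 len 0.0064 end [0.4864 0.0127]
held [  8   7   8  38 273] c [0.4637 0.015 ] yaw -0.03 len 0.0179 end [0.4724 0.0147]
 heldcentre [0.4524 0.0153]
```

View pics/w6.png

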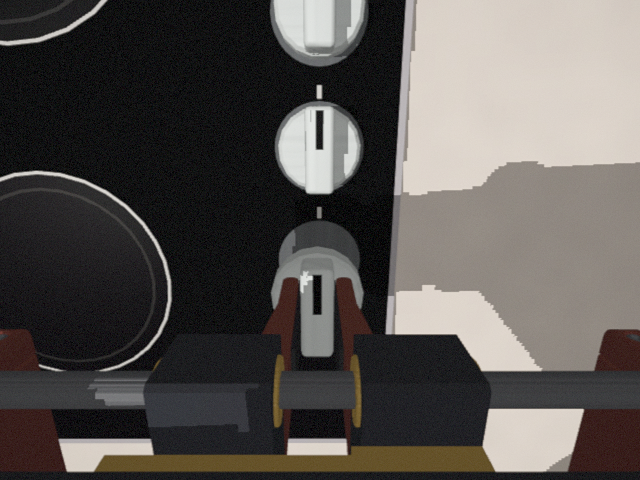

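Request:
{"op": "arm_command", "data": {
  "targets": [
    [[-0.0003, 0.0008, 0.01], 0],
    [[-0.0003, 0.0008, 0.02], 0],
    [[-0.0003, 0.0008, 0.025], 0],
    [[-0.0003, 0.0008, 0.028], 0],
    [[-0.0003, 0.0008, 0.031], 0],
    [[-0.0003, 0.0008, 0.034], 0],
    [[-0.0003, 0.0008, 0.034], 0],
    [[-0.0003, 0.0008, 0.034], 0]
  ]
}}

```text
t: 6.03
position: [0.452, 0.0135, 0.0493]
orientation: [1.0, -0.018, -0.0, 0.0]
contact_force: [0.0, 0.2, -0.8]
width: 0.0151
finger_force: 30.0
```

The bore is on the spindle with no side load. Now I'll push down slowly.

Request:
{"op": "arm_command", "data": {
  "targets": [
    [[0, 0, 0.001], 0],
    [[0, 0, 0.002], 0],
    [[0, 0, 0.003], 0],
    [[0, 0, 0.004], 0],
    [[0, 0, 0.005], 0],
    [[0, 0, 0.005], 0]
  ]
}}

```text
t: 6.53
position: [0.4519, 0.0135, 0.0447]
orientation: [1.0, -0.018, -0.0, -0.0]
contact_force: [-1.2, 0.2, 1.8]
width: 0.0146
finger_force: 30.0
```

Request:
{"op": "arm_command", "data": {
  "targets": [
    [[0, 0, 0.001], 0],
    [[0, 0, 0.001], 0],
    [[0, 0, 0.002], 0],
    [[0, 0, 0.002], 0],
    [[0, 0, 0.003], 0],
    [[0, 0, 0.003], 0],
    [[0, 0, 0.003], 0]
  ]
}}

```text
t: 7.12
position: [0.4517, 0.0134, 0.0409]
orientation: [1.0, -0.018, -0.0, 0.0]
contact_force: [0.3, -0.5, -9.9]
width: 0.015
finger_force: 30.0
```

The force has reversed to -9.9 N, so the barbs are now pulling the knob on, which means it has clicked. I'll continue until it seats, then press.

Request:
{"op": "arm_command", "data": {
  "targets": [
    [[0, 0, 0.001], 0],
    [[0, 0, 0.001], 0],
    [[0, 0, 0.002], 0],
    [[0, 0, 0.002], 0],
    [[0, 0, 0.002], 0]
  ]
}}

```text
t: 7.53
position: [0.4521, 0.0135, 0.0398]
orientation: [1.0, -0.018, 0.0, -0.0]
contact_force: [-2.2, 0.4, 1.4]
width: 0.0146
finger_force: 30.0
```

Request:
{"op": "arm_command", "data": {
  "targets": [
    [[0, 0, 0.001], 0],
    [[0, 0, 0.001], 0],
    [[0, 0, 0.002], 0],
    [[0, 0, 0.002], 0],
    [[0, 0, 0.002], 0]
  ]
}}

```text
t: 7.95
position: [0.4522, 0.0135, 0.0395]
orientation: [1.0, -0.018, 0.0, -0.0]
contact_force: [-8.7, 0.2, 33.1]
width: 0.0148
finger_force: 30.0
```

Request:
{"op": "arm_command", "data": {
  "targets": [
    [[-0.0003, 0, -0.0003], 0],
    [[-0.0003, 0, -0.0003], 0],
    [[-0.0003, 0, -0.0003], 0],
    [[-0.0003, 0, -0.0003], 0],
    [[-0.0003, 0, -0.0003], 0],
    [[-0.0003, 0, -0.0003], 0]
  ]
}}

```text
t: 8.45
position: [0.4522, 0.0135, 0.0396]
orientation: [1.0, -0.018, 0.001, -0.0]
contact_force: [-5.6, 0.4, 26.6]
width: 0.0144
finger_force: 30.0
```

```bash
python3 - <<'E'
exec(open('m.py').read())
print(s['contact_force'],s['width'])
u=proj('wrist',[p[0]+.011,p[1],p[2]],C).astype(int)
L=comp(g<40,u[0]-13,u[1]-26,u[0]+13,u[1]+26,.038,20);show('held',L)
u=proj('wrist',[.533,.0114,.038],C).astype(int);show('B',comp(g<40,u[0]-20,u[1]-25,u[0]+20,u[1]+25,.038,60))
cv2.imwrite('pics/w7.png',w[:,:,::-1])
E
```

```text
tcp [0.4522 0.0135 0.0396] yaw -0.0368
[-5.55798617  0.42818519 26.59083534] 0.014399389565654385
held [  8   7   8  39 281] c [0.4629 0.0143] yaw -0.031 len 0.0183 end [0.4718 0.014 ]
B [ 18   2   7  48 334] c [0.533  0.0113] yaw -0.036 len 0.0172 end [0.5415 0.011 ]
```

View pics/w7.png

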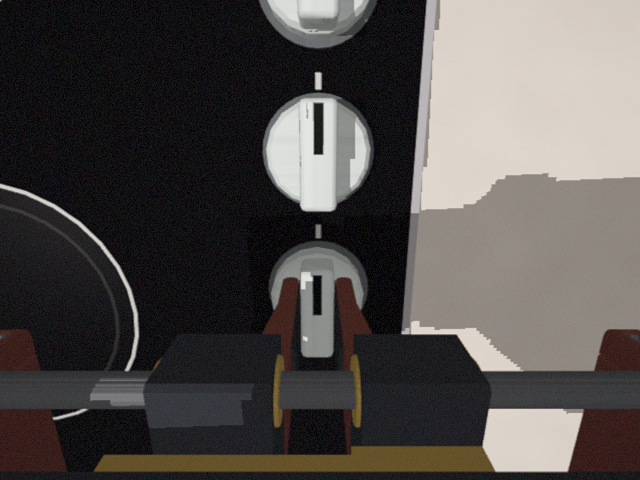

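The picture shows the knob seated at about (317,295), its pointer in line with the off mark at (318,231) and parallel to the fitted knob. The force reading is steady at 27 N of push.

```bash
python3 -c "
from station import hand_in;print(hand_in())"
```

```text
the job is handed in; nothing more can be done
None
```

The knob is back on the bare spindle with its pointer at the off mark, pushed past the click until it stopped fully home, and the fingers are still gripping it and pressing down with about 27 N; the job is handed in.

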